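Charge the ball mill from the handled cup

TASK

The grinding ball is in the steel cup with the black handle. Lift the cup, tip the ball over the raised wall into the round well of the mill (not the square one), with the cup's lip low over the well so that the ball does not drop hard, then stand the empty cup upright on the bench again and let go.

Things in the scene. Friction and masses are not known exactly. Their poses are not given: they have to be found in the camera images.
- cup: Steel conical cup, loose, about 140 g, upright on the bench. Origin: centre of its underside, z up its axis. Outer radius 17 mm at the foot, 43 mm at the rim, rim at z = 34 mm, wall 3 mm. The wall leans out 37 degrees, so the ball rolls out once tilted past about 53 degrees (70 to be sure). Any point of the rim can be the lip; the one opposite the handle is at x = -43 mm.
- cup_handle (a point): Grasp point on the cup's black flat upright handle, at x = 64, y = 0, z = 42 mm in the cup's frame, axes as the cup's. The handle is 12 mm thick (along y), spans 43 to 83 mm from the cup's axis (along x) and rises from the bench to 56 mm: pinch it across its thickness from above.
- ball: Polished steel grinding ball, 20 mm diameter, 33 g, loose on the floor of the cup. Origin: its centre, 14 mm above the cup's underside.
- round_well: Round steel well fixed in the deck of the low grey mill. Origin: centre of its underside, 28 mm above the bench, z up. Inside diameter 68 mm, outside 80; wall top 64 mm above the origin (92 above the bench, 22 above the deck); inner floor 6 mm above the origin. Mill housing 220 by 300 mm. A square well, equally high and wide, is 130 mm to one side: not the target.
Things that resemble listed ones, but are neither listed nor needed, are in the scene too. What is shaped like the cup but orange or red is not meant.

How it is judged:
By the outcome, as a careful person would: the job done as asked, in the order asked, and still so for the second after the job is handed in, with the robot touching nothing.
It also fails if it takes over 67 s, if anything falls off the work surface, if the arm or the gripper's body presses on something with over 40 N, if the wrist force passes 120 N, or if a joint passes its speed limit or range.

ROBOT

A 6-joint arm with a two-finger parallel gripper is mounted at the origin on the work surface. World frame = base frame: x ahead of the robot, y to its left, z up, the work surface at z = 0. Lengths are in m, angles in rad, forces in N, time in s.
With the tool pointing down it reaches from about 0.35 to 0.85 m from the base axis. Payload 8.1 kg.
Tool frame: the origin (TCP) lies on the mounting face of the last link; the fingertips stand 186 mm ahead of it and the grasp point (between the pads) lies 167 mm ahead of it; z points along the fingers, y is the line along which they close (so a half turn about z gives the same grasp; the last joint's range is limited). The gripper opens to 93 mm and grips with 3 to 60 N. Pads are 15 mm wide; open, the fingers measure 128 mm over their backs; the gripper's body (75 mm by 188 mm) begins 65 mm behind the grasp point.
Start: joints at [-1.352, 0.13, 1.488, -0, 1.523, -0.085], TCP at [0.18, -0.573, 0.405] pointing down, gripper open.
Joint ranges: [-2.96, 2.96], [-0.89, 2.26], [0.02, 2.5], [-1.34, 4.48], [0, 2.73], [-2.66, 2.66]. Speed limits (rad/s): [2.39, 2.39, 2.79, 3.14, 3.14, 3.14].

INTERFACE

Orientations are given as a rotation vector (axis times angle).
In Python, from plant import read_state, read_camera, camera_params, close_job gives the robot as it stands. The module is installed in compiled form; this text tells all that it offers.
- The arm moves only by the tool servo_tool, never from a script. Its argument "increments" is a list of rows, each an object with "slide": the shift along the tool's x, y, z in mm, a list of three; "dr": the turn, a rotation vector about the tool's x, y, z in rad, a list of three; "jaw": the closure, from 0 (fully open) to 1 (shut). In form: [{"slide": [x, y, z], "dr": [ax, ay, az], "jaw": jaw}, ...]. A call has 1 to 20 rows; each row is the pose to reach, as a shift and turn from the pose commanded when the call began, along the tool's axes at that moment; what a row does not reach only later rows make up. A row lasts 1/10 s, in which the tool goes at most 50 mm and 8.59 degrees, less where a joint would pass 70% of its speed; a pose out of reach is approached as far as the arm can. A call with a gripper value outside its range is refused whole. The fingers move at their own pace and stop on an object; "force" is the grip in N (left out, the last holds). Time passes only in rows, so rows that repeat a pose let the fingers close. It gives the time, the measured TCP pose, the force, the opening and the grip force at its end, in the units of the state.
- read_state(): the state, without advancing time (a new reading comes with each control period).
- read_camera(name): name is "scene" or "top" or "wrist"; returns (picture, depth): 480x640x3 uint8, red, green, blue; 480x640 float32, m along the optical axis (not along the pixel's ray), 0 where there is no reading.
- camera_params(name): a dict with "fx", "fy", "cx", "cy" (pixels), "k1" (the pictures are not rectified: a ray, as slopes to the right and down, at radius r is drawn at 1 + k1 r^2 times it, then the intrinsics apply), "rvec" (rotation vector, rad) and "tvec" (3), from world to camera coordinates, as OpenCV has them. Camera axes: x right, y down, z forward; pixel columns grow to the right and rows downward; lengths in m; the calibration is good to about 2 mm. A picture is of the moment at which its call begins: read the wrist's pose just before it. camera_params takes no time and is no camera call; for the wrist camera it gives the pose at the moment of the call.
- close_job(): hands the job in; it is judged then, once.
The state is a dict: "t": time; "q": joint angles; "dq": joint speeds; "joint_torque": joint torques, N m; "tool_pos": TCP position; "orientation": TCP orientation; "force": force on the tool from outside, world axes, zero at the start; "wrist_torque": the same for the moment, N m; "opening": finger opening in m; "gripper_force": force on a finger pad.
Only numpy, scipy, OpenCV 4.12 (cv2) and the standard library are available. Lean on these libraries where they do the work, as an engineer would, in place of code of your own. Each camera call takes 0.05 s, during which the arm holds its last target. There are 200 camera calls.

## Working session

There is one attempt and no reset: what is moved stays moved. The work goes in short steps, Python scripts to look and compute and a tool call to move; the robot and the scene stay as the last step left them, time stands still between calls to the robot, and variables do not carry over. Pictures are saved under pics/ and viewed, at most 10 in all, crops included, and the job is handed in when it is done.

Besides the shell and the picture viewer there is one more tool, called after ">>>" as name([rows], argument=value, ...), one row to a line, values as JSON. servo_tool: Moves the arm, as the interface text tells. Its arguments: {"type":"object","properties":{"increments":{"type":"array"},"force":{"type":"number"}},"required":["increments"]}

```bash
mkdir -p pics; cat > h.py <<'E'
import numpy as np, cv2
from scipy.spatial.transform import Rotation as R
from plant import read_state, read_camera, camera_params, close_job
def ray(P,u,v):
    x=(u-P['cx'])/P['fx'];y=(v-P['cy'])/P['fy'];a,b=x,y
    for _ in range(10):
        s=1+P['k1']*(a*a+b*b);a,b=x/s,y/s
    return np.array([a,b,np.ones_like(a)])
def onplane(P,u,v,z):
    Rm=R.from_rotvec(P['rvec']).as_matrix();c=-Rm.T@np.array(P['tvec'])
    d=Rm.T@ray(P,float(u),float(v));return c+d*(z-c[2])/d[2]
def cloud(P,D):
    v,u=np.mgrid[0:480,0:640].astype(float);r=ray(P,u,v)*D
    Rm=R.from_rotvec(P['rvec']).as_matrix()
    return np.einsum('ji,jhw->hwi',Rm,r-np.array(P['tvec'])[:,None,None])
E
python3 - <<'E'
from h import *
s=read_state();print(s)
for n in('top','scene'):
    I,D=read_camera(n);cv2.imwrite(f'pics/{n}0.png',I[...,::-1]);np.savez(f'{n}0.npz',I=I,D=D)
    P=camera_params(n);print(n,P)
E
```

```text
{'t': 0.0, 'q': array([-1.35239238e+00,  1.31126347e-01,  1.48929376e+00, -3.72532089e-05,
        1.52298062e+00, -8.53843517e-02]), 'dq': array([ 5.29224982e-05, -5.02332337e-04,  2.70604714e-04, -1.18294864e-03,
       -8.55857497e-05, -9.35472300e-04]), 'joint_torque': array([ 1.98099051e-04, -5.59850049e+01, -4.91750872e+01,  7.66023318e-02,
        3.51210753e-02, -1.23903587e-04]), 'tool_pos': array([ 0.17945491, -0.57228957,  0.40369998]), 'orientation': array([-3.10363983e+00, -4.75086930e-01,  2.46933316e-04]), 'force': array([0.09709529, 1.42325479, 0.44333444]), 'wrist_torque': array([-0.0318833 , -0.01113773,  0.00639508]), 'gripper_force': 0.0, 'opening': 0.0927683625366827}
top {'fx': 434.3283984557392, 'fy': 434.3283984557392, 'cx': 314.09421504894914, 'cy': 241.5582865557636, 'k1': -0.1061157295133425, 'rvec': array([ 2.18313828, -2.22349801,  0.10410761]), 'tvec': array([-0.05732447,  0.4985205 ,  0.77793998])}
scene {'fx': 487.6191602282819, 'fy': 487.6191602282819, 'cx': 322.94768895071246, 'cy': 231.80475650754855, 'k1': 0.045606539796363726, 'rvec': array([ 1.97939367,  1.6678997 , -0.53986992]), 'tvec': array([-0.02984791, -0.35013408,  1.19961661])}
```

View pics/top0.png

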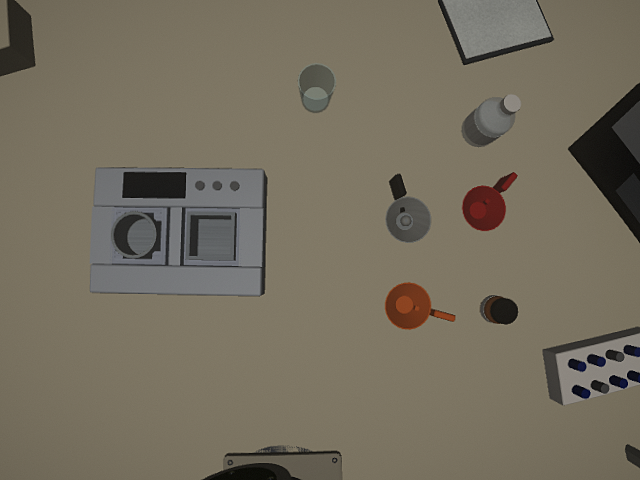

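View pics/scene0.png

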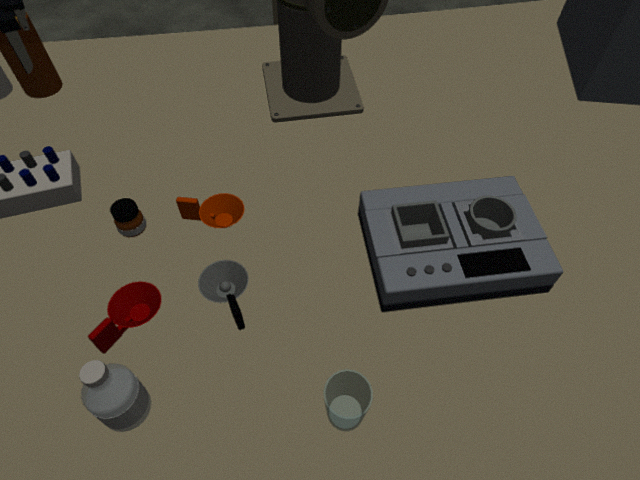

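The top view shows the steel cup with its rim centred near (408,219) and its black handle at (397,187), pointing away from the robot. The mill's round well is near (135,235), with the square well at (212,237). The scene view agrees: cup at (223,282), round well at (492,217). The orange and red cups are decoys.

```bash
python3 - <<'E'
from h import *
for n,bx in (('top',dict(cup=(375,165,440,250),well=(100,200,170,270))),('scene',dict(cup=(190,255,255,335),well=(455,185,530,250)))):
    z=np.load(n+'0.npz');I,D=z['I'],z['D'];P=camera_params(n);C=cloud(P,D)
    print(n)
    g=C[...,2]
    for k,(x0,y0,x1,y1) in bx.items():
        S=C[y0:y1,x0:x1].reshape(-1,3);c=I[y0:y1,x0:x1].reshape(-1,3).astype(int)
        S,c=S[D[y0:y1,x0:x1].ravel()>0],c[D[y0:y1,x0:x1].ravel()>0]
        if k=='cup':
            dark=c.max(1)<55
            h=S[dark&(S[:,2]>.045)&(S[:,2]<.065)];print('handle top',len(h),h.mean(0),h.min(0),h.max(0))
            if len(h)>5:
                w,v=np.linalg.eigh(np.cov(h[:,:2].T));print(' dir',v[:,1],np.sqrt(w*12))
            r=S[(S[:,2]>.027)&(S[:,2]<.038)&~dark]
        else: r=S[(S[:,2]>.085)&(S[:,2]<.099)]
        A=np.c_[2*r[:,:2],np.ones(len(r))];p=np.linalg.lstsq(A,(r[:,:2]**2).sum(1),rcond=None)[0]
        print(k,len(r),'c',p[:2],'r',np.sqrt(p[2]+p[0]**2+p[1]**2),'z',r[:,2].mean())
        d=np.percentile(S[:,2],[0,5,50,95,100]);print(d)
    print('nodepth',(D==0).mean())
E
```

```text
top
handle top 162 [ 0.59377207 -0.2194932   0.05417723] [ 0.57526723 -0.23127221  0.04523767] [ 0.61352406 -0.21083715  0.05939687]
 dir [-0.96199319 -0.27307342] [0.01253809 0.03810714]
cup 558 c [ 0.5352253  -0.23704805] r 0.03947991247306388 z 0.03142649351496955
[-0.00521662 -0.0023323   0.00081129  0.03423957  0.05939687]
well 563 c [0.50976591 0.23747706] r 0.03677186523112917 z 0.09041904816349271
[0.02409796 0.03176896 0.06891729 0.0911357  0.09455514]
nodepth 0.00400390625
scene
handle top 194 [ 0.59764668 -0.22017471  0.05498689] [ 0.5746109  -0.23028442  0.0457653 ] [ 0.6158788  -0.21048941  0.05925824]
 dir [-0.96620566 -0.25777242] [0.01211708 0.04203111]
cup 527 c [ 0.53469383 -0.23703561] r 0.03904191128366576 z 0.031670071187030184
[-0.00500564 -0.00194321  0.00131874  0.03524832  0.05925824]
well 586 c [0.51091046 0.23789151] r 0.03704654748368345 z 0.09088281156592215
[-0.00318338  0.03535476  0.07097792  0.09202247  0.09579743]
nodepth 0.003977864583333333
```

```bash
cat >> h.py <<'E'
C0=np.array([.535,-.237,0]);YAW=np.deg2rad(15.5)
W0=np.array([.5105,.2377,0])
def tool_R(yaw,pitch):  # pitch 0: straight down, tool x along yaw; pitch>0: fingers swing back toward base (TCP outward)
    x=np.array([np.cos(yaw),np.sin(yaw),0]);z=np.array([0,0,-1.]);y=np.cross(z,x)
    return np.c_[x,y,z]@R.from_rotvec([0,pitch,0]).as_matrix()
def inc(Rt,grasp,s=None,T=None):
    """slide mm, dr for grasp point at `grasp` with tool rotation Rt; from pose (p,R0)"""
    if T is None: T=(s['tool_pos'],R.from_rotvec(s['orientation']).as_matrix())
    p,R0=T; pt=np.array(grasp)-Rt@[0,0,.167]
    return np.round(R0.T@(pt-p)*1000,1),np.round(R.from_matrix(R0.T@Rt).as_rotvec(),4),pt
E
python3 - <<'E'
from h import *
s=read_state();G=C0+.064*np.array([np.cos(YAW),np.sin(YAW),0])
Rt=tool_R(YAW,.4);print(Rt)
print(G,inc(tool_R(YAW,0),G+[0,0,.19],s)); print(inc(tool_R(YAW,.4),G+[0,0,.142],s)); print(inc(tool_R(YAW,-.4),G+[0,0,.142],s))
z=np.load('top0.npz');C=cloud(camera_params('top'),z['D']);m=(C[...,2]>.06)&(C[...,0]>.55)&(C[...,1]<.15)
print(C[m][::150].round(2).tolist())
E
```

```text
[[ 0.88756242  0.26723838  0.37525537]
 [ 0.24614284 -0.96363045  0.10406753]
 [ 0.38941834  0.         -0.92106099]]
[ 0.59667235 -0.21989674  0.        ] (array([ 503.5, -211.4,   47.2]), array([-0.0016, -0.0001,  0.0333]), array([ 0.59667235, -0.21989674,  0.357     ]))
(array([ 438.5, -213.5,  108.4]), array([-0.0083,  0.3999,  0.0325]), array([ 0.5340047 , -0.23727602,  0.29581719]))
(array([ 568.5, -209.1,  108.4]), array([ 0.005 , -0.4001,  0.0332]), array([ 0.65934   , -0.20251747,  0.29581719]))
[[0.81, -0.07, 0.08], [0.8, -0.05, 0.08], [0.78, -0.04, 0.08], [0.75, -0.1, 0.08], [0.74, -0.08, 0.08], [0.74, -0.06, 0.06], [0.73, -0.36, 0.1], [0.7, -0.38, 0.14], [0.72, -0.36, 0.08], [0.7, -0.38, 0.12], [0.7, -0.36, 0.09], [0.69, -0.38, 0.11], [0.69, -0.37, 0.1], [0.68, -0.38, 0.09], [0.68, -0.38, 0.06], [0.62, 0.04, 0.07], [0.62, 0.04, 0.07], [0.62, 0.05, 0.07], [0.61, 0.05, 0.07], [0.61, 0.05, 0.07], [0.6, 0.05, 0.07], [0.6, 0.05, 0.07], [0.6, 0.06, 0.07], [0.59, 0.06, 0.07], [0.59, 0.05, 0.07], [0.59, 0.06, 0.07], [0.58, 0.06, 0.07], [0.58, 0.06, 0.07], [0.58, 0.06, 0.07], [0.57, 0.05, 0.07], [0.57, 0.05, 0.07], [0.57, 0.05, 0.07], [0.56, 0.05, 0.07], [0.56, 0.05, 0.07], [0.56, 0.05, 0.07], [0.55, 0.04, 0.07]]
```

>>> servo_tool([
  {"slide":[45,-19,4],"dr":[0,0,0],"jaw":0},
  {"slide":[90,-38,8],"dr":[0,0,0],"jaw":0},
  {"slide":[135,-57,12],"dr":[0,0,0],"jaw":0},
  {"slide":[180,-76,16],"dr":[0,0,0],"jaw":0},
  {"slide":[225,-95,20],"dr":[0,0,0],"jaw":0},
  {"slide":[270,-114,24],"dr":[0,0,0],"jaw":0},
  {"slide":[315,-133,28],"dr":[0,0,0],"jaw":0},
  {"slide":[360,-152,32],"dr":[0,0,0.01],"jaw":0},
  {"slide":[405,-171,36],"dr":[0,0,0.02],"jaw":0},
  {"slide":[450,-190,42],"dr":[0,0,0.033],"jaw":0},
  {"slide":[503.5,-211.4,47],"dr":[-0.0016,0,0.033],"jaw":0},
  {"slide":[503.5,-211.4,47],"dr":[-0.0016,0,0.033],"jaw":0},
  {"slide":[503.5,-211.4,47],"dr":[-0.0016,0,0.033],"jaw":0},
])

```text
t: 1.4
tool_pos: [0.5975, -0.2186, 0.3565]
orientation: [3.112, 0.429, -0.002]
force: [0.3, 0.2, -0.2]
opening: 0.0932
gripper_force: 0.0
```

```bash
cat > log.py <<'E'
from h import *
import json
s=read_state();o=R.from_rotvec(s['orientation']).as_matrix()
open('st.txt','a').write(json.dumps([s['q'].tolist(),s['tool_pos'].tolist(),s['orientation'].tolist()])+'\n')
print(s['t'],s['q'].round(3),'grasp',(s['tool_pos']+o@[0,0,.167]).round(4),'open',s['opening'],'F',s['force'].round(1),s['gripper_force'])
E
echo '[[-1.35239238,0.131126347,1.48929376,-3.7e-05,1.52298062,-0.0853843517],[0.17945491,-0.57228957,0.40369998],[-3.10363983,-0.47508693,0.000246933316]]'>st.txt
python3 log.py
python3 - <<'E'
from h import *
P=camera_params('wrist');I,D=read_camera('wrist');np.savez('w1.npz',I=I,D=D,P=P)
cv2.imwrite('pics/w1.png',I[...,::-1])
E
```

```text
1.4 [-4.310e-01  2.530e-01  1.438e+00 -1.000e-03  1.451e+00  8.660e-01] grasp [ 0.5973 -0.2187  0.1895] open 0.09324485347553975 F [ 0.3  0.2 -0.2] 0.0
```

View pics/w1.png

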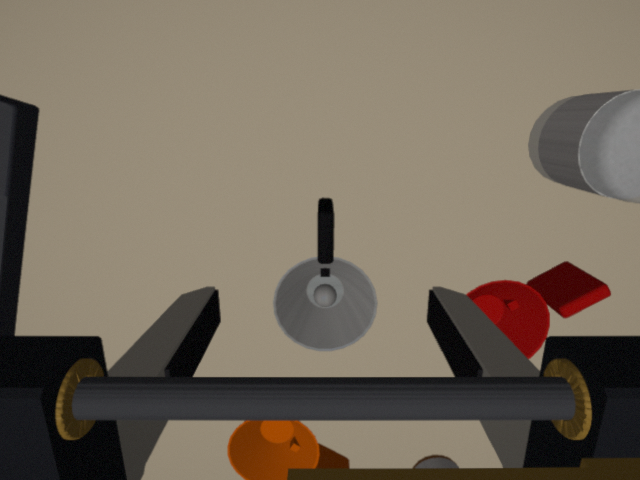

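The wrist view shows the handle pointing away along the image's centre column (325, 200–262), with the ball in the cup at (325,294). The fingers straddle the handle symmetrically. Next I refine the pose from this view's depth.

```bash
python3 - <<'E'
from h import *
z=np.load('w1.npz',allow_pickle=True);I,D,P=z['I'],z['D'],z['P'].item();C=cloud(P,D)
S=C[190:355,265:385].reshape(-1,3);c=I[190:355,265:385].reshape(-1,3).astype(int);dark=c.max(1)<60
h=S[dark&(S[:,2]>.048)&(S[:,2]<.064)];w,v=np.linalg.eigh(np.cov(h[:,:2].T))
print(len(h),h.mean(0),v[:,1],np.sqrt(w*12),np.rad2deg(np.arctan(v[1,1]/v[0,1])))
r=S[(S[:,2]>.028)&(S[:,2]<.038)&~dark]
A=np.c_[2*r[:,:2],np.ones(len(r))];p=np.linalg.lstsq(A,(r[:,:2]**2).sum(1),rcond=None)[0];print(p[:2],np.sqrt(p[2]+p[0]**2+p[1]**2))
G=C0+.064*np.array([np.cos(YAW),np.sin(YAW),0]);s=read_state()
for a in(-.3,-.4,-.5,): print(a,inc(tool_R(YAW,a),G+[0,0,.142],s))
E
```

```text
824 [ 0.59615775 -0.21936486  0.0559116 ] [-0.96577638 -0.25937616] [0.01089922 0.04025732] 15.033048989387174
[ 0.5344249 -0.2366651] 0.039042717277273584
-0.3 (array([49.4,  0.1, 55.4]), array([ 0.0013, -0.2986,  0.0015]), array([ 0.64422932, -0.20670803,  0.30154119]))
-0.4 (array([65.1,  0.1, 61.1]), array([ 0.0014, -0.3986,  0.0015]), array([ 0.65934   , -0.20251747,  0.29581719]))
-0.5 (array([80.1,  0.1, 68.3]), array([ 0.0014, -0.4986,  0.0014]), array([ 0.67382452, -0.19850055,  0.28855629]))
```

>>> servo_tool([
  {"slide":[22,0,20],"dr":[0,-0.13,0],"jaw":0},
  {"slide":[44,0,40],"dr":[0,-0.26,0],"jaw":0},
  {"slide":[65,0.1,61],"dr":[0.0014,-0.3986,0.0015],"jaw":0},
  {"slide":[65,0.1,61],"dr":[0.0014,-0.3986,0.0015],"jaw":0},
  {"slide":[65,0.1,61],"dr":[0.0014,-0.3986,0.0015],"jaw":0},
])

```text
t: 1.95
tool_pos: [0.6586, -0.2041, 0.2943]
orientation: [3.002, 0.406, -0.609]
force: [0.3, -0.2, 0.7]
opening: 0.0932
gripper_force: 0.0
```

```bash
python3 log.py; cat > kin.py <<'E'
from h import *
import json
from scipy.optimize import least_squares
L=[json.loads(l) for l in open('st.txt')]
def fk(p,q):
    a1,h,a2,a3,e,d6,w=p
    th=q[1]+q[2]
    b=lambda a:np.array([np.sin(a),0,np.cos(a)])
    v=np.array([a1,w,h])+a2*b(q[1])+a3*b(th)+e*b(th-np.pi/2)
    Rr=R.from_euler('y',th)*R.from_euler('z',q[3])*R.from_euler('y',q[4])*R.from_euler('z',q[5])
    v=v+d6*Rr.as_matrix()[:,2]
    z=R.from_euler('z',q[0])
    return z.apply(v),(z*Rr).as_matrix()
x0=[0,.3,.4,.35,0,.1,.05]
res=lambda p:np.concatenate([fk(p,l[0])[0]-l[1] for l in L]+[1e-3*(p-np.array(x0))])
f=least_squares(res,x0);p=f.x
if __name__=='__main__':
    print(p.round(4),np.abs(res(p)).reshape(-1)[:3*len(L)].max())
    for l in L: print((fk(p,l[0])[1].T@R.from_rotvec(l[2]).as_matrix()).round(2).tolist())
E
python3 kin.py
```

```text
1.95 [-0.316  0.622  1.107 -0.218  1.749  0.984] grasp [ 0.5958 -0.2211  0.1405] open 0.09321920659186783 F [ 0.3 -0.2  0.7] 0.0
[ 0.      0.3181  0.3691  0.5534 -0.0616  0.1914  0.0512] 1.908098333280872e-06
[[0.0, -1.0, 0.0], [1.0, 0.0, -0.0], [0.0, 0.0, 1.0]]
[[0.0, -1.0, 0.0], [1.0, 0.0, 0.0], [-0.0, 0.0, 1.0]]
[[0.0, -1.0, -0.0], [1.0, 0.0, 0.0], [-0.0, -0.0, 1.0]]
```

>>> servo_tool([
  {"slide":[10,-1,23],"dr":[0,0,0],"jaw":0},
  {"slide":[20,-1,46],"dr":[0,0,0],"jaw":0},
  {"slide":[30,-1,69],"dr":[0,0,0],"jaw":0},
  {"slide":[39,-1,91],"dr":[0,0,0],"jaw":0},
  {"slide":[39,-1,91],"dr":[0,0,0],"jaw":0},
  {"slide":[39,-1,91],"dr":[0,0,0],"jaw":0},
])

```text
t: 2.55
tool_pos: [0.6596, -0.2034, 0.2019]
orientation: [3.001, 0.403, -0.598]
force: [0.5, 0.1, 0.3]
opening: 0.0931
gripper_force: 0.0
```

```bash
python3 log.py; sed -i 's/1e-3\*/1e-4*/' kin.py; cat > plan.py <<'E'
from kin import *
print(p.round(4),np.abs(res(p))[:3*len(L)].max())
lo=np.array([-2.96,-.89,.02,-1.34,0,-2.66]);hi=np.array([2.96,2.26,2.5,4.48,2.73,2.66])
Rz=np.array([[0,-1,0],[1,0,0],[0,0,1.]])
def ik(pos,Rt,q0):
    def e(q):
        P,M=fk(p,q);M=M@Rz
        return np.r_[(P-pos)*5,R.from_matrix(M.T@Rt).as_rotvec()]
    r=least_squares(e,np.clip(q0,lo+1e-3,hi-1e-3),bounds=(lo,hi));return r.x,np.abs(r.fun).max()
# pour: lip over well; cup tilt th, grasp pitch a
def pour(yaw,a,th,lipz,off=.008):
    u=np.array([np.cos(yaw),np.sin(yaw),0]);k=np.array([0,0,1.])
    lip=W0+off*u+lipz*k
    c,s=np.cos(th),np.sin(th);dx,dz=.107,.008 # grasp minus lip in cup frame
    g=lip+(dx*c-dz*s)*u+(dx*s+dz*c)*k
    return g,tool_R(yaw,a+th)
if __name__=='__main__':
    q0=np.array(L[-1][0])
    for a in(0,-.4,-.6,-.8):
        for yd in(-20,0,15,25,45,70,100):
            g,Rt=pour(np.deg2rad(yd),a,1.25,.102);b=[]
            for st in (q0,[.4,0,2,-.2,.5,0],[.4,0,2,1.5,.5,-1],[.4,0,2,-1,.5,1]):
                q,er=ik(g-Rt@[0,0,.167],Rt,np.array(st,float));b.append((er,q))
            er,q=min(b,key=lambda t:t[0]);print(a,yd,round(er,4),q.round(2))
E
python3 plan.py
```

```text
2.55 [-0.314  0.707  1.159 -0.215  1.607  1.018] grasp [ 0.5979 -0.2208  0.0476] open 0.09308394398763468 F [0.5 0.1 0.3] 0.0
[ 0.      0.3181  0.3691  0.5534 -0.0616  0.1914  0.0512] 2.2054766013468452e-08
0 -20 0.151 [ 0.83 -0.02  2.29  4.48  1.06 -2.39]
0 0 0.0137 [ 0.69 -0.35  2.48  4.48  0.67 -2.6 ]
0 15 0.1218 [ 0.51 -0.42  2.5   4.34  0.32 -2.65]
0 25 0.1939 [ 0.27 -0.44  2.5   1.95  0.17 -0.46]
0 45 0.0416 [-0.11 -0.38  2.5   1.6   0.85 -0.43]
0 70 0.0 [-0.25 -0.03  2.21  1.36  1.31 -0.57]
0 100 0.0 [-0.2   0.35  1.77  1.1   1.7  -0.65]
-0.4 -20 0.1493 [ 0.62 -0.29  2.11 -0.64  0.9   2.66]
-0.4 0 0.0 [ 0.57 -0.43  2.28 -0.72  0.66  2.58]
-0.4 15 0.0 [ 0.4  -0.55  2.36 -0.22  0.5   1.86]
-0.4 25 0.0 [ 0.28 -0.58  2.38  0.24  0.51  1.25]
-0.4 45 0.0 [ 0.06 -0.48  2.31  0.79  0.78  0.41]
-0.4 70 0.0 [-0.08 -0.21  2.11  0.91  1.16 -0.08]
-0.4 100 0.0 [-0.08  0.13  1.78  0.81  1.53 -0.42]
-0.6 -20 0.0475 [ 0.58 -0.22  2.01 -0.55  1.01  2.66]
-0.6 0 0.0 [ 0.5  -0.35  2.13 -0.41  0.82  2.27]
-0.6 15 0.0 [ 0.38 -0.42  2.18 -0.11  0.74  1.75]
-0.6 25 0.0 [ 0.3  -0.44  2.19  0.12  0.75  1.37]
-0.6 45 0.0 [ 0.15 -0.38  2.15  0.48  0.88  0.72]
-0.6 70 0.0 [ 0.03 -0.2   2.01  0.66  1.15  0.16]
-0.6 100 0.0 [ 0.01  0.06  1.76  0.64  1.47 -0.28]
-0.8 -20 0.0 [ 0.51 -0.14  1.89 -0.37  1.12  2.54]
-0.8 0 0.0 [ 0.44 -0.23  1.96 -0.22  1.01  2.09]
-0.8 15 0.0 [ 0.37 -0.27  1.99 -0.06  0.97  1.7 ]
-0.8 25 0.0 [ 0.32 -0.27  2.    0.06  0.97  1.43]
-0.8 45 0.0 [ 0.23 -0.24  1.97  0.27  1.04  0.92]
-0.8 70 0.0 [ 0.15 -0.14  1.88  0.42  1.2   0.39]
-0.8 100 0.0 [ 0.12  0.02  1.73  0.45  1.43 -0.12]
```

```bash
python3 - <<'E'
from h import *
s=read_state();print(s['t'],s['dq'].round(3))
y=np.deg2rad(15.2);G=np.array([.5965,-.2195,0])+.001*np.array([np.cos(y),np.sin(y),0])
for a,z in((-.5,.046),(-.6,.041)): print(inc(tool_R(y,a),G+[0,0,z],s))
E
```

```text
2.55 [ 0.01  -0.002 -0.035 -0.004  0.007  0.002]
(array([18.3, -1. ,  2.5]), array([ 0.0036, -0.1062,  0.0006]), array([ 0.67472816, -0.19824588,  0.19255629]))
(array([36.7, -1. ,  9.7]), array([ 0.0036, -0.2062,  0.0004]), array([ 0.68846153, -0.19451461,  0.17883105]))
```

Settling still has a little motion; I'll tilt to −0.6, let it settle, then check before closing.

>>> servo_tool([
  {"slide":[18,-1,2],"dr":[0,-0.1,0],"jaw":0},
  {"slide":[36,-1,8],"dr":[0.003,-0.2,0],"jaw":0},
  {"slide":[36,-1,8],"dr":[0.003,-0.2,0],"jaw":0},
  {"slide":[36,-1,8],"dr":[0.003,-0.2,0],"jaw":0},
  {"slide":[36,-1,8],"dr":[0.003,-0.2,0],"jaw":0},
])

```text
t: 3.05
tool_pos: [0.689, -0.1938, 0.18]
orientation: [2.906, 0.39, -0.887]
force: [0.4, -0.5, -0.4]
opening: 0.0931
gripper_force: 0.0
```

```bash
python3 log.py; python3 - <<'E'
from h import *
s=read_state();M=R.from_rotvec(s['orientation']).as_matrix();print(M.round(3),s['dq'].round(3))
y=np.deg2rad(15.2);G=np.array([.5965,-.2195,0])+.001*np.array([np.cos(y),np.sin(y),0])
print(inc(tool_R(y,-.6),G+[0,0,.041],s))
P=camera_params('wrist');I,D=read_camera('wrist');cv2.imwrite('pics/w2.png',I[...,::-1])
E
```

```text
3.05 [-0.269  0.906  0.934 -0.299  1.814  1.039] grasp [ 0.5991 -0.2185  0.0414] open 0.09311348586373987 F [ 0.4 -0.5 -0.4] 0.0
[[ 0.8    0.264 -0.539]
 [ 0.219 -0.965 -0.148]
 [-0.558  0.    -0.83 ]] [-0.002 -0.012  0.003 -0.003  0.006  0.001]
(array([0.1, 0.5, 1.3]), array([ 0.0013, -0.0075,  0.0013]), array([ 0.68846153, -0.19451461,  0.17883105]))
```

View pics/w2.png

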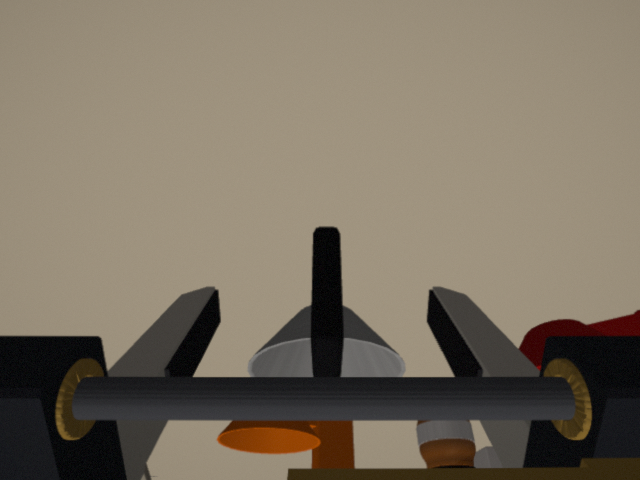

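The handle sits centred at column 327 between the fingers (219 and 430), clear of the cup rim. Closing now.

>>> servo_tool([
  {"slide":[0,0,1],"dr":[0,0,0],"jaw":1},
  {"slide":[0,0,1],"dr":[0,0,0],"jaw":1},
  {"slide":[0,0,1],"dr":[0,0,0],"jaw":1},
  {"slide":[0,0,1],"dr":[0,0,0],"jaw":1},
  {"slide":[0,0,1],"dr":[0,0,0],"jaw":1},
  {"slide":[0,0,1],"dr":[0,0,0],"jaw":1},
  {"slide":[0,0,1],"dr":[0,0,0],"jaw":1},
  {"slide":[0,0,1],"dr":[0,0,0],"jaw":1},
  {"slide":[0,0,1],"dr":[0,0,0],"jaw":1},
  {"slide":[0,0,1],"dr":[0,0,0],"jaw":1},
], force=50)

```text
t: 4.1
tool_pos: [0.688, -0.1931, 0.1755]
orientation: [2.904, 0.392, -0.897]
force: [0.7, 0.0, 0.3]
opening: 0.0175
gripper_force: 0.0
```

```bash
python3 log.py
```

```text
4.1 [-0.269  0.912  0.935 -0.3    1.814  1.039] grasp [ 0.5971 -0.2177  0.0376] open 0.017510525926370802 F [0.7 0.  0.3] 0.0
```

>>> servo_tool([
  {"slide":[0,0,0],"dr":[0,0,0],"jaw":1},
  {"slide":[0,0,0],"dr":[0,0,0],"jaw":1},
  {"slide":[0,0,0],"dr":[0,0,0],"jaw":1},
  {"slide":[0,0,0],"dr":[0,0,0],"jaw":1},
  {"slide":[0,0,0],"dr":[0,0,0],"jaw":1},
], force=50)

```text
t: 4.6
tool_pos: [0.6879, -0.1931, 0.1755]
orientation: [2.905, 0.392, -0.897]
force: [0.6, -0.3, -1.9]
opening: 0.0119
gripper_force: 50.0
```

```bash
python3 log.py; python3 - <<'E'
from h import *
s=read_state();M=R.from_rotvec(s['orientation']).as_matrix();print(M.T@[0,0,150])
E
```

```text
4.6 [-0.269  0.912  0.936 -0.299  1.814  1.039] grasp [ 0.5971 -0.2177  0.0375] open 0.011890996561224165 F [ 0.6 -0.3 -1.9] 49.99161243438721
[ -84.520725     -0.32839217 -123.91989027]
```

>>> servo_tool([
  {"slide":[-1,0,-2],"dr":[0,0,0],"jaw":1},
  {"slide":[-4,0,-6],"dr":[0,0,0],"jaw":1},
  {"slide":[-9,0,-13],"dr":[0,0,0],"jaw":1},
  {"slide":[-17,0,-25],"dr":[0,0,0],"jaw":1},
  {"slide":[-27,0,-40],"dr":[0,0,0],"jaw":1},
  {"slide":[-38,0,-56],"dr":[0,0,0],"jaw":1},
  {"slide":[-49,0,-72],"dr":[0,0,0],"jaw":1},
  {"slide":[-60,0,-88],"dr":[0,0,0],"jaw":1},
  {"slide":[-70,0,-103],"dr":[0,0,0],"jaw":1},
  {"slide":[-78,0,-114],"dr":[0,0,0],"jaw":1},
  {"slide":[-83,0,-121],"dr":[0,0,0],"jaw":1},
  {"slide":[-84,0,-123],"dr":[0,0,0],"jaw":1},
  {"slide":[-84,0,-123],"dr":[0,0,0],"jaw":1},
])

```text
t: 5.9
tool_pos: [0.6879, -0.1934, 0.3242]
orientation: [2.905, 0.392, -0.897]
force: [-0.0, -0.2, -2.5]
opening: 0.0116
gripper_force: 50.0
```

```bash
python3 log.py; python3 - <<'E'
from h import *
I,D=read_camera('scene');cv2.imwrite('pics/s2.png',I[100:400,60:460][...,::-1])
E
```

```text
5.9 [-0.269  0.779  0.858 -0.323  2.014  0.97 ] grasp [ 0.5971 -0.218   0.1863] open 0.01155104073670551 F [-0.  -0.2 -2.5] 49.9911242723465
```

View pics/s2.png

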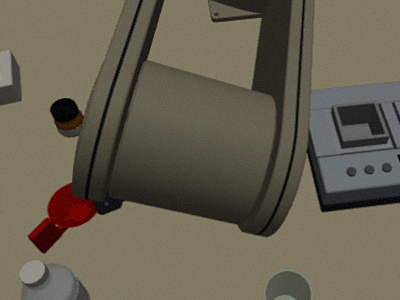

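The crop shows the arm covering the cup, with nothing left at the cup's place on the bench. The force reading has dropped by about 2 N, so the cup is lifted. Next I plan the transport.

```bash
cat > tr.py <<'E'
from plan import *
import sys
def cup(s0,a):pass
s=read_state();M=R.from_rotvec(s['orientation']).as_matrix();a=np.arcsin(M[2,0]);yaw=np.arctan2(M[1,0],M[0,0])
print('pitch',a,'yaw',np.rad2deg(yaw),'grasp',(s['tool_pos']+M@[0,0,.167]).round(4))
A=-.592
def lipgrasp(yaw,th,lipz,off=.010,dx=.108,dz=.0035):
    u=np.array([np.cos(yaw),np.sin(yaw),0]);k=np.array([0,0,1.]);c,sn=np.cos(th),np.sin(th)
    return W0+off*u+lipz*k+(dx*c-dz*sn)*u+(dx*sn+dz*c)*k, tool_R(yaw,A+th)
if __name__=='__main__':
    y=np.deg2rad(30);q=s['q']
    for th,lz in((0,.1825),(.4,.14),(.785,.110),(.95,.104),(1.1,.102),(1.26,.102)):
        g,Rt=lipgrasp(y,th,lz);q,e=ik(g-Rt@[0,0,.167],Rt,q);print(th,g.round(4),round(e,4),q.round(3))
    g,Rt=lipgrasp(y,0,.1825);sl,dr,_=inc(Rt,g,s);print(sl,dr)
E
python3 tr.py
```

```text
[ 0.      0.3181  0.3691  0.5534 -0.0616  0.1914  0.0512] 2.4253640845683933e-08
pitch -0.5995510333750026 yaw 15.446755960843294 grasp [ 0.5968 -0.2179  0.1857]
0 [0.6127 0.2967 0.186 ] 0.0 [ 0.409  1.061  0.425 -0.081  2.242  1.425]
0.4 [0.6041 0.2918 0.1853] 0.0 [ 0.387  0.538  1.099 -0.026  1.695  1.434]
0.785 [0.5832 0.2797 0.1888] 0.0 [0.349 0.104 1.619 0.035 1.229 1.388]
0.95 [0.5711 0.2727 0.1939] 0.0 [ 0.325 -0.079  1.824  0.08   1.047  1.345]
1.1 [0.5589 0.2656 0.1998] 0.0 [ 0.297 -0.247  2.004  0.141  0.892  1.283]
1.26 [0.5449 0.2575 0.2059] 0.0 [ 0.259 -0.427  2.191  0.242  0.741  1.181]
[ 121.9 -516.1  -82.8] [-0.146   0.0071 -0.2103]
```

>>> servo_tool([
  {"slide":[1.5,-6,-1],"dr":[-0.002,0,-0.003],"jaw":1},
  {"slide":[4.4,-18.6,-3],"dr":[-0.005,0,-0.008],"jaw":1},
  {"slide":[8.7,-36.6,-5.9],"dr":[-0.01,0,-0.015],"jaw":1},
  {"slide":[14.5,-61.4,-9.9],"dr":[-0.017,0,-0.025],"jaw":1},
  {"slide":[21.8,-92.4,-14.9],"dr":[-0.026,0,-0.038],"jaw":1},
  {"slide":[30.5,-129,-20.8],"dr":[-0.037,0,-0.053],"jaw":1},
  {"slide":[39.2,-166,-26.6],"dr":[-0.047,0,-0.067],"jaw":1},
  {"slide":[48,-203,-32.6],"dr":[-0.057,0,-0.083],"jaw":1},
  {"slide":[56.6,-239,-38.5],"dr":[-0.068,0,-0.097],"jaw":1},
  {"slide":[65.4,-277,-44.5],"dr":[-0.078,0,-0.113],"jaw":1},
  {"slide":[74,-313,-50.4],"dr":[-0.089,0,-0.127],"jaw":1},
  {"slide":[82.8,-350,-56.4],"dr":[-0.099,0,-0.143],"jaw":1},
  {"slide":[91.5,-387,-62.3],"dr":[-0.11,0,-0.158],"jaw":1},
  {"slide":[100.2,-424,-68.1],"dr":[-0.12,0,-0.172],"jaw":1},
  {"slide":[107.5,-455,-73.1],"dr":[-0.129,0,-0.185],"jaw":1},
  {"slide":[113.3,-479,-77.1],"dr":[-0.136,0,-0.195],"jaw":1},
  {"slide":[117.6,-497,-80],"dr":[-0.141,0,-0.202],"jaw":1},
  {"slide":[120.5,-510,-82],"dr":[-0.144,0,-0.207],"jaw":1},
  {"slide":[122,-516,-83],"dr":[-0.146,0,-0.21],"jaw":1},
  {"slide":[122,-516,-83],"dr":[-0.146,0,-0.21],"jaw":1},
])

```text
t: 7.95
tool_pos: [0.6928, 0.3453, 0.3249]
orientation: [2.765, 0.744, -0.854]
force: [-0.1, 0.3, -1.6]
opening: 0.0118
gripper_force: 50.0
```

```bash
python3 log.py; cat > tilt.py <<'E'
from tr import *
y=np.deg2rad(30)
I,D=read_camera('wrist');cv2.imwrite('pics/w3.png',I[...,::-1])
for th,lz in((.1,.175),(.2,.165),(.3,.153),(.4,.141),(.5,.131),(.6,.122),(.7,.115),(.785,.110)):
    g,Rt=lipgrasp(y,th,lz);print(th,*inc(Rt,g,s)[:2])
E
python3 tilt.py
```

```text
7.95 [ 0.412  1.069  0.414 -0.083  2.253  1.424] grasp [0.6114 0.298  0.187 ] open 0.011751633161959575 F [-0.1  0.3 -1.6] 49.99136745929718
[ 0.      0.3181  0.3691  0.5534 -0.0616  0.1914  0.0512] 2.9594851375103204e-08
pitch -0.5988875238412793 yaw 30.13038199045581 grasp [0.6114 0.298  0.187 ]
0.1 [-19.5   2.   -0.7] [0.0013 0.1069 0.002 ]
0.2 [-37.9   1.9   2.5] [0.0012 0.2069 0.002 ]
0.3 [-55.6   1.9   9.8] [0.0011 0.3069 0.0021]
0.4 [-73.5   1.8  19.5] [0.001  0.4069 0.0021]
0.5 [-92.4   1.8  30.1] [0.0009 0.5069 0.0022]
0.6 [-111.4    1.7   42.2] [0.0008 0.6069 0.0022]
0.7 [-131.1    1.7   55.1] [7.000e-04 7.069e-01 2.300e-03]
0.785 [-147.6    1.6   67.1] [6.000e-04 7.919e-01 2.300e-03]
```

View pics/w3.png

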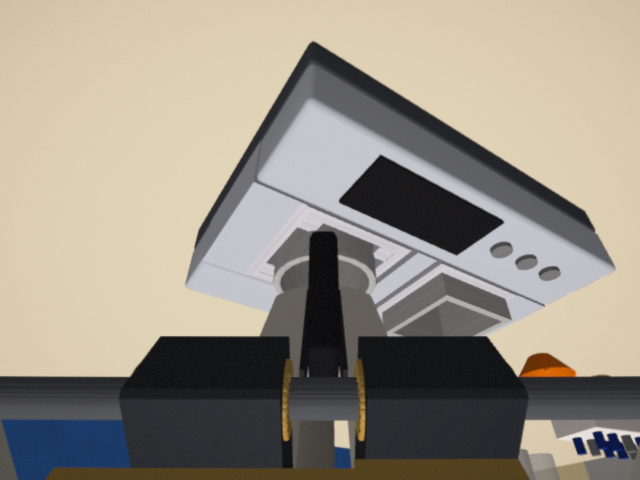

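The wrist view shows the cup held firm, with its handle in the centre column and the round well (325,275) directly beyond it. Tilting to 45°, short of where the ball rolls out.

>>> servo_tool([
  {"slide":[-6,0.5,0],"dr":[0,0.035,0],"jaw":1},
  {"slide":[-19.5,1,-0.7],"dr":[0,0.1,0],"jaw":1},
  {"slide":[-37.9,1.9,2.5],"dr":[0.001,0.2,0.002],"jaw":1},
  {"slide":[-55.6,1.9,9.8],"dr":[0.001,0.3,0.002],"jaw":1},
  {"slide":[-73.5,1.8,19.5],"dr":[0.001,0.4,0.002],"jaw":1},
  {"slide":[-92.4,1.8,30.1],"dr":[0.001,0.5,0.002],"jaw":1},
  {"slide":[-111.4,1.7,42.2],"dr":[0.001,0.6,0.002],"jaw":1},
  {"slide":[-131,1.7,55],"dr":[0.001,0.7,0.002],"jaw":1},
  {"slide":[-142,1.6,63],"dr":[0.001,0.76,0.002],"jaw":1},
  {"slide":[-147.6,1.6,67],"dr":[0.001,0.79,0.002],"jaw":1},
  {"slide":[-147.6,1.6,67],"dr":[0.001,0.79,0.002],"jaw":1},
  {"slide":[-147.6,1.6,67],"dr":[0.001,0.79,0.002],"jaw":1},
])

```text
t: 9.2
tool_pos: [0.5561, 0.2613, 0.3536]
orientation: [-2.976, -0.792, -0.285]
force: [1.1, 1.0, -1.7]
opening: 0.0123
gripper_force: 50.0
```

```bash
python3 log.py; cat > tilt2.py <<'E'
from tr import *
y=np.deg2rad(30)
I,D=read_camera('top');cv2.imwrite('pics/t3.png',cv2.resize(I[120:340,40:330],None,fx=2,fy=2)[...,::-1])
I,D=read_camera('scene');cv2.imwrite('pics/s3.png',cv2.resize(I[120:340,330:600],None,fx=2,fy=2)[...,::-1])
for th,lz in((.785,.110),(.9,.105),(1.0,.103),(1.1,.102),(1.2,.102),(1.27,.102)):
    g,Rt=lipgrasp(y,th,lz);print(th,*inc(Rt,g,s)[:2])
cv2.imwrite('pics/ts3.png',np.hstack([cv2.resize(cv2.imread('pics/t3.png'),(400,300)),cv2.resize(cv2.imread('pics/s3.png'),(400,300))]))
E
python3 tilt2.py
```

```text
9.2 [0.345 0.103 1.618 0.035 1.232 1.387] grasp [0.5836 0.2771 0.1896] open 0.01229421318773376 F [ 1.1  1.  -1.7] 49.990509152412415
[ 0.      0.3181  0.3691  0.5534 -0.0616  0.1914  0.0512] 3.487374916621988e-08
pitch 0.19105240257828637 yaw 29.808653663893104 grasp [0.5836 0.2771 0.1896]
0.785 [ 0.4 -2.4  0.9] [ 0.0005  0.0019 -0.0033]
0.9 [-27.5  -2.3  -2.6] [ 0.0007  0.1169 -0.0032]
1.0 [-52.1  -2.2  -5.5] [ 0.0009  0.2169 -0.0032]
1.1 [-76.8  -2.1  -6.9] [ 0.001   0.3169 -0.0032]
1.2 [-101.4   -2.    -6.8] [ 0.0012  0.4169 -0.0031]
1.27 [-118.6   -2.    -5.3] [ 0.0013  0.4869 -0.0031]
```

View pics/ts3.png

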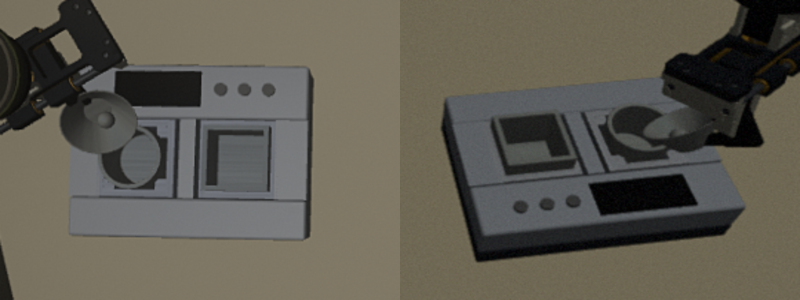

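Left (top view): the tilted cup's lip lies over the round well (crop 132,148), with the ball still inside at (105,119). Right (scene view): the lip sits just above the round well's wall, clear of the square well. Tilting on slowly.

>>> servo_tool([
  {"slide":[-8,-1,0],"dr":[0,0.035,-0.001],"jaw":1},
  {"slide":[-18,-2,-1],"dr":[0,0.075,-0.003],"jaw":1},
  {"slide":[-27.5,-2.3,-2.6],"dr":[0,0.117,-0.003],"jaw":1},
  {"slide":[-36,-2.3,-3.6],"dr":[0.001,0.152,-0.003],"jaw":1},
  {"slide":[-44.6,-2.3,-4.6],"dr":[0.001,0.187,-0.003],"jaw":1},
  {"slide":[-52,-2.2,-5.5],"dr":[0.001,0.217,-0.003],"jaw":1},
  {"slide":[-59.5,-2.2,-6],"dr":[0.001,0.247,-0.003],"jaw":1},
  {"slide":[-67,-2.2,-6.4],"dr":[0.001,0.277,-0.003],"jaw":1},
  {"slide":[-76.8,-2.1,-6.9],"dr":[0.001,0.317,-0.003],"jaw":1},
  {"slide":[-86.6,-2.1,-6.9],"dr":[0.001,0.357,-0.003],"jaw":1},
  {"slide":[-94,-2.1,-6.8],"dr":[0.001,0.387,-0.003],"jaw":1},
  {"slide":[-101.4,-2,-6.8],"dr":[0.001,0.417,-0.003],"jaw":1},
  {"slide":[-110,-2,-6.1],"dr":[0.001,0.452,-0.003],"jaw":1},
  {"slide":[-118.6,-2,-5.3],"dr":[0.001,0.487,-0.003],"jaw":1},
  {"slide":[-118.6,-2,-5.3],"dr":[0.001,0.487,-0.003],"jaw":1},
  {"slide":[-118.6,-2,-5.3],"dr":[0.001,0.487,-0.003],"jaw":1},
  {"slide":[-118.6,-2,-5.3],"dr":[0.001,0.487,-0.003],"jaw":1},
  {"slide":[-118.6,-2,-5.3],"dr":[0.001,0.487,-0.003],"jaw":1},
])

```text
t: 11.1
tool_pos: [0.4539, 0.2055, 0.3362]
orientation: [-2.714, -0.729, -0.958]
force: [-0.0, -0.4, -1.8]
opening: 0.0118
gripper_force: 50.0
```

```bash
python3 log.py; sed -i "s/t3.png/t4.png/g;s/pics\/s3.png/pics\/s4.png/g;s/ts3/ts4/g" tilt2.py; sed -i "s/'pics\/t4.png',(400/'pics\/t4.png',(400/" tilt2.py; python3 tilt2.py|head -2; ls pics
```

```text
11.1 [ 0.258 -0.435  2.201  0.25   0.731  1.173] grasp [0.5446 0.258  0.2062] open 0.011832515901160722 F [-0.  -0.4 -1.8] 49.99055027961731
[ 0.      0.3181  0.3691  0.5534 -0.0616  0.1914  0.0512] 3.824840183463962e-08
pitch 0.6783453026879945 yaw 30.06114831558224 grasp [0.5446 0.258  0.2062]
s2.png
s3.png
s4.png
scene0.png
t3.png
t4.png
top0.png
ts3.png
ts4.png
w1.png
w2.png
w3.png
```

View pics/ts4.png

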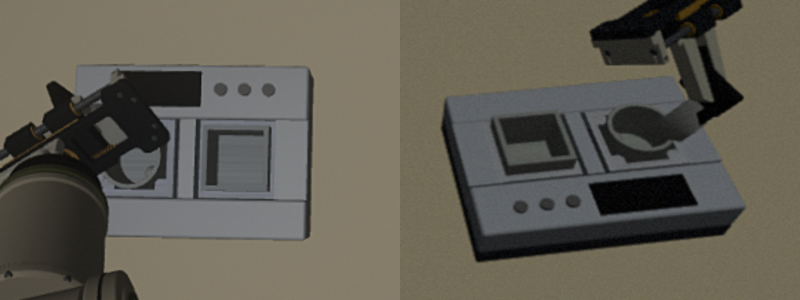

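```bash
python3 - <<'E'
from tr import *
y=np.deg2rad(30)
for th,lz in((1.1,.104),(.9,.108),(.785,.112),(.65,.120),(.5,.131),(.35,.147),(.2,.165),(.1,.175),(0,.1825)):
    g,Rt=lipgrasp(y,th,lz);print(th,*inc(Rt,g,s)[:2])
# place target back: cup at y, original yaw
E
```

```text
[ 0.      0.3181  0.3691  0.5534 -0.0616  0.1914  0.0512] 3.824840183463962e-08
pitch 0.6783725886376955 yaw 30.05719213594253 grasp [0.5444 0.2579 0.206 ]
1.1 [38.5  0.5 15.9] [-0.0005 -0.1704  0.0008]
0.9 [80.6  0.5 41.9] [-0.0004 -0.3704  0.0009]
0.785 [103.    0.6  59. ] [-4.000e-04 -4.854e-01  9.000e-04]
0.65 [128.2   0.6  79.1] [-3.000e-04 -6.204e-01  9.000e-04]
0.5 [153.2   0.6 102.7] [-2.000e-04 -7.704e-01  1.000e-03]
0.35 [176.3   0.7 124.8] [-2.000e-04 -9.204e-01  1.000e-03]
0.2 [195.3   0.7 146.9] [-1.0000e-04 -1.0704e+00  1.0000e-03]
0.1 [203.8   0.7 163.6] [-0.0000e+00 -1.1704e+00  1.0000e-03]
0 [208.1   0.7 182.4] [ 0.0000e+00 -1.2704e+00  1.0000e-03]
```

The cup is tilted about 73° with its lip inside the well's outline (scene crop 680,125). No ball is visible on the deck or bench, or in the square well. Next I untilt back to upright and check from the top.

>>> servo_tool([
  {"slide":[19,0,7],"dr":[0,-0.08,0],"jaw":1},
  {"slide":[38.5,0.5,15.9],"dr":[0,-0.17,0],"jaw":1},
  {"slide":[59,0.5,28],"dr":[0,-0.27,0],"jaw":1},
  {"slide":[80.6,0.5,41.9],"dr":[0,-0.37,0],"jaw":1},
  {"slide":[103,0.5,59],"dr":[0,-0.485,0.001],"jaw":1},
  {"slide":[128,0.6,79],"dr":[0,-0.62,0.001],"jaw":1},
  {"slide":[153,0.6,102.7],"dr":[0,-0.77,0.001],"jaw":1},
  {"slide":[176,0.7,124.8],"dr":[0,-0.92,0.001],"jaw":1},
  {"slide":[195,0.7,146.9],"dr":[0,-1.07,0.001],"jaw":1},
  {"slide":[204,0.7,163.6],"dr":[0,-1.17,0.001],"jaw":1},
  {"slide":[208,0.7,182.4],"dr":[0,-1.27,0.001],"jaw":1},
  {"slide":[208,0.7,182.4],"dr":[0,-1.277,0.001],"jaw":1},
  {"slide":[208,0.7,182.4],"dr":[0,-1.277,0.001],"jaw":1},
])

```text
t: 12.5
tool_pos: [0.6935, 0.3435, 0.3182]
orientation: [2.763, 0.741, -0.862]
force: [0.6, -0.2, -0.6]
opening: 0.0114
gripper_force: 50.0
```

```bash
python3 log.py; sed -i "s/t4.png/t5.png/g;s/pics\/s4.png/pics\/s5.png/g;s/ts4/ts5/g" tilt2.py; python3 tilt2.py|sed -n 2p
```

```text
12.5 [ 0.41   1.074  0.419 -0.083  2.249  1.425] grasp [0.6112 0.2961 0.1809] open 0.011373805511180946 F [ 0.6 -0.2 -0.6] 49.99123513698578
pitch -0.6047436909970582 yaw 30.030246245031176 grasp [0.6112 0.2961 0.1809]
```

View pics/ts5.png

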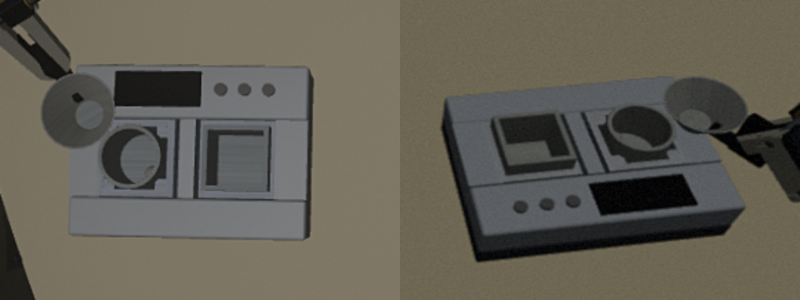

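The cup is upright and empty in both views. In the top view a bright round spot sits in the round well near (152,170), and the deck and the square well are clear. Returning the cup to its original place.

```bash
python3 - <<'E'
from h import *
s=read_state();y=np.deg2rad(15.4)
print(inc(tool_R(y,-.5995),[.597,-.218,.18],s))
I,D=read_camera('top');C=cloud(camera_params('top'),D)
m=(np.hypot(C[...,0]-W0[0],C[...,1]-W0[1])<.031)&(C[...,2]>.042)&(C[...,2]<.06);print(m.sum(),C[m].mean(0),C[m].max(0))
E
```

```text
(array([-222.1,  461.7,  158.5]), array([ 0.1435, -0.0028,  0.2104]), array([ 0.68784321, -0.19297761,  0.31787818]))
30 [0.49441054 0.22811207 0.05112052] [0.49973871 0.23285125 0.05494796]
```

>>> servo_tool([
  {"slide":[-2.7,5.5,1.9],"dr":[0.002,0,0.003],"jaw":1},
  {"slide":[-8,16.6,5.7],"dr":[0.005,0,0.008],"jaw":1},
  {"slide":[-15.8,32.8,11.3],"dr":[0.01,0,0.015],"jaw":1},
  {"slide":[-26.4,55,18.9],"dr":[0.017,0,0.025],"jaw":1},
  {"slide":[-39.7,82.7,28.4],"dr":[0.026,0,0.038],"jaw":1},
  {"slide":[-55.5,115.5,39.6],"dr":[0.036,0,0.053],"jaw":1},
  {"slide":[-71.3,148.3,50.9],"dr":[0.046,0,0.067],"jaw":1},
  {"slide":[-87.2,181.6,62.3],"dr":[0.056,0,0.083],"jaw":1},
  {"slide":[-103,214.4,73.5],"dr":[0.067,0,0.097],"jaw":1},
  {"slide":[-119,247.6,85],"dr":[0.077,0,0.113],"jaw":1},
  {"slide":[-134.8,280.4,96.2],"dr":[0.087,0,0.127],"jaw":1},
  {"slide":[-150.7,313.7,107.6],"dr":[0.097,0,0.143],"jaw":1},
  {"slide":[-166.5,346.5,118.9],"dr":[0.108,0,0.158],"jaw":1},
  {"slide":[-182.3,379.3,130.1],"dr":[0.118,0,0.172],"jaw":1},
  {"slide":[-195.6,407,139.6],"dr":[0.126,0,0.185],"jaw":1},
  {"slide":[-206.2,429.2,147.2],"dr":[0.133,0,0.195],"jaw":1},
  {"slide":[-214,445.4,152.8],"dr":[0.138,0,0.202],"jaw":1},
  {"slide":[-219.3,456.5,156.6],"dr":[0.142,0,0.207],"jaw":1},
  {"slide":[-222,462,158.5],"dr":[0.1435,0,0.21],"jaw":1},
  {"slide":[-222,462,158.5],"dr":[0.1435,0,0.21],"jaw":1},
])

```text
t: 14.65
tool_pos: [0.6877, -0.1936, 0.3188]
orientation: [2.903, 0.392, -0.894]
force: [0.1, 0.1, -2.2]
opening: 0.0116
gripper_force: 50.0
```

```bash
python3 log.py; python3 - <<'E'
from h import *
s=read_state();M=R.from_rotvec(s['orientation']).as_matrix();print('pitch',np.arcsin(M[2,0]),'y.z',M[2,1],M.T@[0,0,-100])
E
```

```text
14.65 [-0.269  0.781  0.866 -0.323  2.004  0.973] grasp [ 0.5971 -0.2185  0.1808] open 0.011569002998941843 F [ 0.1  0.1 -2.2] 49.99127984046936
pitch -0.5978125900563406 y.z -7.998358120629712e-05 [5.62835777e+01 7.99835812e-03 8.26568740e+01]
```

>>> servo_tool([
  {"slide":[4,0,6],"dr":[0,0,0],"jaw":1},
  {"slide":[13,0,19],"dr":[0,0,0],"jaw":1},
  {"slide":[24,0,35],"dr":[0,0,0],"jaw":1},
  {"slide":[36,0,53],"dr":[0,0,0],"jaw":1},
  {"slide":[48,0,70],"dr":[0,0,0],"jaw":1},
  {"slide":[59,0,87],"dr":[0,0,0],"jaw":1},
  {"slide":[68,0,100],"dr":[0,0,0],"jaw":1},
  {"slide":[74,0,109],"dr":[0,0,0],"jaw":1},
  {"slide":[76.5,0,112.5],"dr":[0,0,0],"jaw":1},
  {"slide":[76.5,0,112.5],"dr":[0,0,0],"jaw":1},
  {"slide":[76.5,0,112.5],"dr":[0,0,0],"jaw":1},
])

```text
t: 15.75
tool_pos: [0.6881, -0.1936, 0.1836]
orientation: [2.903, 0.393, -0.893]
force: [0.3, -0.2, -1.1]
opening: 0.0117
gripper_force: 50.0
```

```bash
python3 log.py; python3 - <<'E'
from h import *
P=camera_params('scene');I,D=read_camera('scene');C=cloud(P,D)
x=C[250:335,190:255].reshape(-1,3);g=x[(np.hypot(x[:,0]-.534,x[:,1]+.237)<.055)&(x[:,2]>.012)]
print(len(g),g.mean(0),g.max(0)) if len(g) else print('occluded')
P=camera_params('wrist');I,D=read_camera('wrist');cv2.imwrite('pics/w6.png',I[...,::-1])
E
```

```text
15.75 [-0.269  0.902  0.936 -0.302  1.821  1.036] grasp [ 0.5976 -0.2186  0.0455] open 0.011667644206733458 F [ 0.3 -0.2 -1.1] 49.99120116233826
340 [ 0.51697323 -0.22634151  0.03599608] [ 0.54699862 -0.1939071   0.04627478]
```

>>> servo_tool([
  {"slide":[1,0,1.5],"dr":[0,0,0],"jaw":1},
  {"slide":[2,0,3],"dr":[0,0,0],"jaw":1},
  {"slide":[3.4,0,5],"dr":[0,0,0],"jaw":1},
  {"slide":[3.4,0,5],"dr":[0,0,0],"jaw":1},
  {"slide":[3.4,0,5],"dr":[0,0,0],"jaw":1},
])

```text
t: 16.35
tool_pos: [0.6875, -0.1934, 0.1761]
orientation: [2.902, 0.393, -0.896]
force: [0.4, 0.2, -0.8]
opening: 0.0117
gripper_force: 50.0
```

>>> servo_tool([
  {"slide":[0.4,0,0.6],"dr":[0,0,0],"jaw":1},
  {"slide":[0.8,0,1.2],"dr":[0,0,0],"jaw":1},
  {"slide":[0.8,0,1.2],"dr":[0,0,0],"jaw":1},
])

```text
t: 16.65
tool_pos: [0.6877, -0.1934, 0.1754]
orientation: [2.902, 0.393, -0.895]
force: [-0.5, 0.3, 2.6]
opening: 0.0117
gripper_force: 50.0
```

Contact felt (+2.6 N) at the same height as the grasp. Releasing.

>>> servo_tool([
  {"slide":[0,0,0],"dr":[0,0,0],"jaw":0.8},
  {"slide":[0,0,0],"dr":[0,0,0],"jaw":0.6},
  {"slide":[0,0,0],"dr":[0,0,0],"jaw":0.4},
  {"slide":[0,0,0],"dr":[0,0,0],"jaw":0.3},
  {"slide":[0,0,0],"dr":[0,0,0],"jaw":0.3},
  {"slide":[0,0,0],"dr":[0,0,0],"jaw":0.3},
  {"slide":[0,0,0],"dr":[0,0,0],"jaw":0.3},
  {"slide":[0,0,0],"dr":[0,0,0],"jaw":0.3},
])

```text
t: 17.45
tool_pos: [0.6876, -0.1934, 0.175]
orientation: [2.903, 0.393, -0.895]
force: [-0.3, 0.2, 0.8]
opening: 0.0647
gripper_force: 0.0
```

>>> servo_tool([
  {"slide":[-5,0,-8],"dr":[0,0,0],"jaw":0.3},
  {"slide":[-15,0,-22],"dr":[0,0,0],"jaw":0.3},
  {"slide":[-30,0,-44],"dr":[0,0,0],"jaw":0.3},
  {"slide":[-50,0,-73],"dr":[0,0,0],"jaw":0.3},
  {"slide":[-70,0,-103],"dr":[0,0,0],"jaw":0.3},
  {"slide":[-90,0,-132],"dr":[0,0,0],"jaw":0.3},
  {"slide":[-112,0,-165],"dr":[0,0,0],"jaw":0.3},
  {"slide":[-112,0,-165],"dr":[0,0,0],"jaw":0.3},
  {"slide":[-112,0,-165],"dr":[0,0,0],"jaw":0.3},
])

```text
t: 18.35
tool_pos: [0.6882, -0.1934, 0.3781]
orientation: [2.903, 0.392, -0.887]
force: [0.2, 0.0, -1.0]
opening: 0.0649
gripper_force: 0.0
```

```bash
python3 log.py; python3 - <<'E'
from h import *
I,D=read_camera('wrist');J,E=read_camera('top')
cv2.imwrite('pics/f.png',np.hstack([cv2.resize(I,(400,300)),cv2.resize(J[110:335,80:500],(400,300))])[...,::-1])
C=cloud(camera_params('top'),E);m=(np.hypot(C[...,0]-W0[0],C[...,1]-W0[1])<.031)&(C[...,2]>.042)&(C[...,2]<.06);print(m.sum(),C[m].mean(0))
E
```

```text
18.35 [-0.268  0.752  0.8   -0.338  2.089  0.941] grasp [ 0.5983 -0.2186  0.2396] open 0.06485605253218496 F [ 0.2  0.  -1. ] 0.0
30 [0.49440712 0.22809504 0.05116725]
```

View pics/f.png

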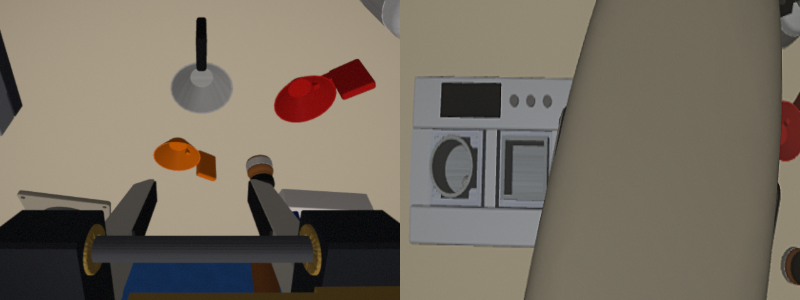

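The wrist view (left) shows the empty cup standing upright on the bench at (202,88), with the gripper clear. The top view (right) and its depth show the ball resting in the round well, with its top about 54 mm above the bench as expected.

```bash
python3 -c "
from plant import *
print(close_job())"
```

```text
the job is handed in; nothing more can be done
None
```

The ball is in the round well, the empty cup stands upright back in its place on the bench, released and with the gripper clear, and the job was handed in at about 18 s of the 67 s allowed.

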